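# Clamp a Forstner bit in the sharpening chuck

## Task

The big Forstner bit stands loose in the open jaws of the sharpening chuck on the bench. Turn the chuck's sleeve clockwise (seen from above) by pushing its tommy bars round, from bar to bar as needed, until the three jaws have tightened firmly on the shank and the bit is held upright in the middle, still down on its stop. Leave the bit rack, the oilstone and the file beside it where they are.

Things in the scene. Friction and masses are not known exactly. Their poses are not given: they have to be found in the camera images.
- chuck_centre (a point): Point on the vertical axis of the sharpening fixture's three-jaw self-centring chuck, at the brass stop in its top face, 78 mm above the bench. Chuck and its board (plywood, 220 x 220 x 20 mm) are bolted to the bench, jaws up. Round flange 124 mm across from 20 to 33 mm high, knurled sleeve 106 mm across from 35 to 57 mm high, steel body 92 mm across up to 78 mm.
- sleeve (a joint): Turn (rad) of the sleeve: grows clockwise seen from above, closing all jaws together, 2 mm each per rad. At 0 the jaw faces are 14 mm from the axis; they meet the 16 mm shank at 3.0, and the sleeve can be forced to 3.25 at most; starts at 0 to 1.0. Turning it takes 3 to 5 N near a knob; stays where left; stiffens sharply when the jaws bite. Pushed on to 9 to 15 N it is tight and holds by itself.
- knob_a (a point): Centre of the red ball (25 mm) at the end of the first of three level steel tommy bars fixed in the sleeve, 120 degrees apart. Bars 12 mm thick, 46 mm above the bench; ball centre 130 mm from the axis, bar bare from 53 to 118 mm out. Can be pushed sideways with closed fingers reaching just below the bar; 20 mm free under it.
- knob_b (a point): The same on the second bar (120 degrees counter-clockwise of knob_a seen from above).
- knob_c (a point): The same on the third bar (120 degrees clockwise of knob_a).
- bit: Steel Forstner bit, 120 mm long: shank 16 mm thick and 100 mm long, cutting head 50 mm across and 20 mm thick at the top, 0.3 to 0.55 kg. Stands head-up, loose and a few mm off centre, on the stop between the open jaws; its head tops out 198 mm above the bench. Origin in the middle of the shank's lower end, z along the bit towards the head.
- jaw1: One of the three upright steel chuck jaws, 11.5 mm wide, 45 mm tall (78 to 123 mm above the bench), with a low foot reaching 35 mm outwards. Origin at the bottom middle of its flat gripping face; x points outwards from the axis.
- jaw2: The same, 120 degrees further round.
- jaw3: The same, 120 degrees further round.
- bit_rack: Beech block 70 x 160 x 35 mm (long side along its y) with four smaller bits standing in it, 87 mm tall in all; loose bystander; origin under its centre.
- oilstone: Grey sharpening stone in a dark wooden tray, 80 x 220 x 30 mm (long side along its y); loose bystander; origin under its centre.
- file: Flat file with red handle, 260 mm long along its x, 30 mm thick at the handle; lies on the bench; loose bystander; origin on the bench under the thick of the handle, 50 mm from the butt.
Things that resemble listed ones, but are neither listed nor needed, are in the scene too. What is shaped like the bit but blue or green is not meant.

How it is judged (in metres and radians):
At the end, for the whole second after the job is handed in: All three jaws press on the bit's shank with more than 12 N each, with the sleeve left alone and still; the bit's lower end is within 2.5 mm of the chuck axis and within 4 mm above the stop, and the bit stands within 0.06 rad of vertical, at rest (contact force between each of jaw1, jaw2, jaw3 and bit above 12 N and horizontal distance between bit and chuck_centre below 0.0025 m and z of bit in the frame of chuck_centre between -0.003 and 0.004 m and angle between bit's own z axis and vertical below 0.06 rad and linear speed of bit below 0.01 m/s and velocity of joint sleeve between -0.03 and 0.03 rad/s); the robot touches nothing.
It fails at once if The bit rack, the oilstone or the file beside the chuck has been moved by more than 30 mm (distance of any of bit_rack, oilstone, file from where it was at the start of the episode above 0.03 m).
It fails at once if The bit has been lifted out of the jaws (z of bit in the frame of chuck_centre above 0.03 m).
It also fails if it takes over 51 s, if anything falls off the work surface, if the arm or the gripper's body presses on something with over 40 N, if the wrist force passes 120 N, or if a joint passes its speed limit or range.

## Robot

A 6-joint arm with a two-finger parallel gripper is mounted at the origin on the work surface. World frame = base frame: x ahead of the robot, y to its left, z up, the work surface at z = 0. Lengths are in m, angles in degrees, forces in N, time in s.
With the tool pointing down it reaches from about 0.375 to 0.9 m from the base axis. Payload 3.1 kg.
Tool frame: the origin (TCP) lies at the very end of the fingers, on their centre line; the grasp point (between the pads) lies 19 mm behind it; z points along the fingers, y is the line along which they close (so a half turn about z gives the same grasp; the last joint's range is limited). The gripper opens to 87 mm and grips with 3 to 60 N. Pads are 19 mm wide; open, the fingers measure 117 mm over their backs; the gripper's body (75 mm by 190 mm) begins 51 mm behind the grasp point.
Start: joints at [64.887, 30.224, 82.088, -0, 67.689, -10.227], TCP at [0.161, 0.604, 0.223] pointing down, gripper open.
Joint ranges: [-176.69, 176.69], [-43.24, 126.21], [12.49, 139.97], [-82, 262], [0, 151.66], [-163.58, 163.58]. Speed limits (degrees/s): [159.86, 159.86, 180, 180, 180, 180].

## Interface

Orientations are given as a 3x3 rotation matrix whose columns are the frame's x, y, z axes.
In Python, from rig import bot gives the robot as it stands.
- The arm moves only by the tool move_arm, never from a script. Its argument "increments" is a list of rows, each an object with "xyz": the shift along the tool's x, y, z in mm, a list of three; "roll": the turn about the tool's z in rad; "grip": the opening in per cent of the stroke, from 0 (shut) to 100 (fully open). A call has 1 to 5 rows; each row shifts and turns the commanded pose from where the row before left it, along the tool's axes as they then stand; what a row does not reach is not made up. A row lasts 1/12 s, in which the tool goes at most 41.7 mm and 7.16 degrees, less where a joint would pass 70% of its speed; a pose out of reach is approached as far as the arm can. A call is refused whole if a number of a shift passes 41.7 or a number of a turn 0.125, either way. A call with a gripper value outside its range is refused whole. The fingers move at their own pace and stop on an object; the grip force is fixed at half the most. Time passes only in rows, so rows that do not move let the fingers close. It gives the time, the measured TCP pose, the force, the opening and the grip force at its end, in the units of the state.
- bot.read_state(): the state, without advancing time (a new reading comes with each control period).
- bot.capture(name): name is "scene" or "side" or "wrist"; returns (picture, depth): 420x560x3 uint8, red, green, blue; 420x560 float32, m along the optical axis (not along the pixel's ray), 0 where there is no reading.
- bot.camera_model(name): a dict with "intrinsics" (3x3 intrinsics, pixels), "rvec" (rotation vector, rad) and "tvec" (3), from world to camera coordinates, as OpenCV has them; the wrist camera has in their place "tool_from_camera" (4x4, takes a point from camera to tool coordinates, whose origin is the TCP and whose axes are the flange's). Camera axes: x right, y down, z forward; pixel columns grow to the right and rows downward; lengths in m; the calibration is good to about 2 mm. A picture is of the moment at which its call begins: read the wrist's pose just before it. camera_model takes no time and is no camera call.
- bot.hand_in(): hands the job in; it is judged then, once.
Trained networks look in the newest picture that a camera, given by its name, has taken for a name from the list of things; names that differ only in an ending like _2 or _b are one class to them, and where a whole thing is asked for, a point or a joint stands for the part that bears it (a point fixed in the world has none). Each returns a list of dicts, best first, with "conf" (0 to 1); they miss things now and then, are a little off and sometimes report something else, mostly with a low value. They report only what shows in the picture. A call takes as long as a camera call. They do not tell look-alikes from the thing itself.
- bot.spot_in(label, camera): "at" ([x, y, z] in m, in the coordinates of the camera as it stood for that picture, good to about 4 mm: the middle of the surface that is visible of it).
- bot.trace(label, camera): "mask" (420x560 bool, what is visible of it).
The state is a dict: "time_s": time; "joint_positions": joint angles; "qvel": joint speeds; "tau": joint torques, N m; "position": TCP position; "tcp_rot": TCP orientation; "force": force on the tool from outside, world axes, zero at the start; "moment": the same for the moment, N m; "opening": opening from 0.0 (shut) to 1.0 (fully open); "grasp_force": force on a finger pad.
Only numpy, scipy, OpenCV 4.12 (cv2) and the standard library are available. Lean on these libraries where they do the work, as an engineer would, in place of code of your own. Each camera call takes 0.05 s, during which the arm holds its last target. There are 200 camera calls.

## Working session

There is one attempt and no reset: what is moved stays moved. The work goes in short steps, Python scripts to look and compute and a tool call to move; the robot and the scene stay as the last step left them, time stands still between calls to the robot, and variables do not carry over. Pictures are saved under pics/ and viewed, at most 10 in all, crops included, and the job is handed in when it is done.

Besides the shell and the picture viewer there is one more tool, called after "Emit:" as name(argument=value, ...), one argument or row to a line, values as JSON. move_arm: Moves the arm, as the interface text tells. Its arguments: {"type":"object","properties":{"increments":{"type":"array"}},"required":["increments"]}

```bash
mkdir -p pics
cat > h.py <<'E'
from rig import bot
import numpy as np, cv2
def w(cam,p):
    m=bot.camera_model(cam)
    if 'rvec' in m:
        R,_=cv2.Rodrigues(np.array(m['rvec'],float)); return R.T@(np.array(p)-np.array(m['tvec']).ravel())
    s=bot.read_state(); T=np.array(m['tool_from_camera']); q=T[:3,:3]@p+T[:3,3]
    return np.array(s['tcp_rot'])@q+np.array(s['position'])
def spots(labels,cam):
    for l in labels:
        for d in bot.spot_in(l,cam)[:4]:
            if d['conf']>.2: print(cam,l,round(d['conf'],2),w(cam,np.array(d['at'])).round(3))
E
python3 - <<'E'
from h import *
a,_=bot.capture('scene');b,_=bot.capture('side')
cv2.imwrite('pics/a.png',a[:,:,::-1]);cv2.imwrite('pics/b.png',b[:,:,::-1])
spots(['knob_a','bit','jaw1','sleeve','bit_rack','oilstone','file'],'scene')
spots(['knob_a','bit'],'side')
s=bot.read_state();print(s['time_s'],np.round(s['tcp_rot'],3),s['position'])
E
```

```text
scene knob_a 0.83 [ 0.57  -0.165  0.052]
scene bit 0.89 [ 0.729 -0.03   0.12 ]
scene bit 0.66 [ 0.546 -0.136  0.194]
scene bit 0.62 [ 0.367 -0.234  0.113]
scene jaw1 0.74 [ 0.556 -0.114  0.086]
scene jaw1 0.56 [ 0.551 -0.15   0.092]
scene sleeve 0.58 [ 0.569 -0.161  0.055]
scene bit_rack 0.9 [ 0.754 -0.183  0.037]
scene oilstone 0.7 [0.565 0.084 0.03 ]
side knob_a 0.59 [ 0.537 -0.101  0.051]
side knob_a 0.58 [ 0.496 -0.346  0.018]
side bit 0.81 [ 0.54  -0.123  0.186]
side bit 0.76 [ 0.725 -0.018  0.111]
side bit 0.73 [ 0.359 -0.224  0.114]
0.55 [[-0.966  0.257 -0.   ]
 [ 0.257  0.966 -0.   ]
 [ 0.    -0.    -1.   ]] [0.16051879 0.60398957 0.22254838]
```

View pics/a.png

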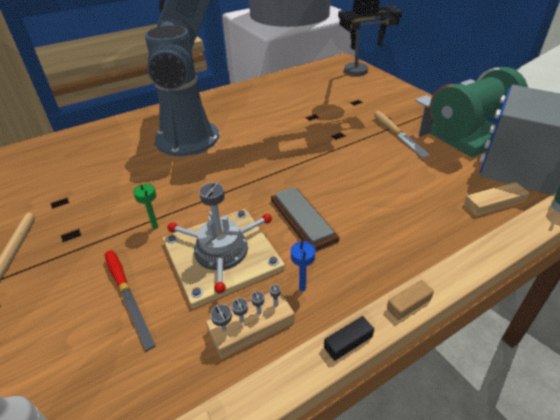

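View pics/b.png

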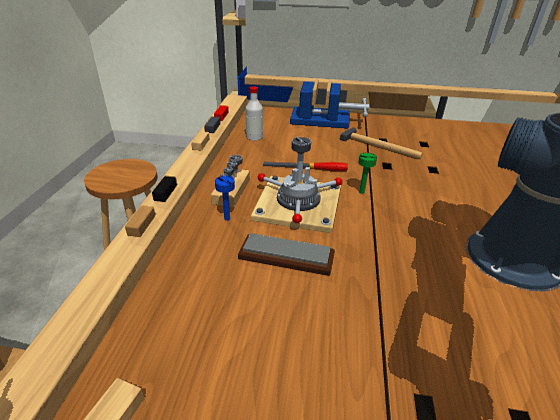

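The scene picture shows the red knobs at about (172,227), (267,218) and (220,288), with the bit head at (212,194). The green and blue decoys, the file, the rack and the oilstone stand around it. Next I locate the knobs by colour.

```bash
cat >> h.py <<'E'
def ray(cam,uv,z):
    m=bot.camera_model(cam);K=np.array(m['intrinsics']);R,_=cv2.Rodrigues(np.array(m['rvec'],float));t=np.array(m['tvec']).ravel()
    d=R.T@np.linalg.inv(K)@[uv[0],uv[1],1];c=-R.T@t
    return c+d*(z-c[2])/d[2]
def reds(cam,z=.046):
    a,_=bot.capture(cam);h=cv2.cvtColor(a,cv2.COLOR_RGB2HSV)
    k=(((h[...,0]<8)|(h[...,0]>172))&(h[...,1]>170)&(h[...,2]>70)).astype(np.uint8)
    n,_,st,c=cv2.connectedComponentsWithStats(k)
    return [(c[i],st[i,4],ray(cam,c[i],z)) for i in range(1,n) if st[i,4]>15]
def knobs(cam):
    P=[r[2][:2] for r in reds(cam) if abs(r[2][0]-.55)<.17 and abs(r[2][1]+.13)<.16]
    return P
E
python3 - <<'E'
from h import *
import itertools
for c in ('scene','side'):
    P=[]
    for r in reds(c): print(c,r[0].round(1),r[1],r[2].round(4)); P.append(r[2][:2])
    for t in itertools.combinations(P,3):
        A=2*np.array([t[1]-t[0],t[2]-t[0]]);b=[t[1]@t[1]-t[0]@t[0],t[2]@t[2]-t[0]@t[0]]
        try:o=np.linalg.solve(A,b)
        except Exception: continue
        R=np.linalg.norm(t[0]-o)
        if abs(R-.13)<.02: print('centre',o.round(4),R.round(4),[np.degrees(np.arctan2(*(p-o)[::-1])).round(1) for p in t])
spots(['file','oilstone','bit_rack'],'side')
E
```

```text
scene [267.1 217.5] 53 [ 0.5295 -0.001   0.046 ]
scene [171.3 226.3] 61 [ 0.43  -0.207  0.046]
scene [114.7 266.9] 419 [ 0.4836 -0.355   0.046 ]
scene [219.3 287.3] 86 [ 0.6577 -0.1895  0.046 ]
centre [ 0.5387 -0.1325] 0.1318 [np.float64(94.0), np.float64(-145.6), np.float64(-25.6)]
centre [ 0.5477 -0.2481] 0.1246 [np.float64(160.8), np.float64(-120.9), np.float64(28.1)]
side [253.5  89.2] 49 [ 0.846  -0.9864  0.046 ]
side [221.1 111.9] 139 [ 0.9168 -0.6775  0.046 ]
side [331.4 165.8] 262 [ 0.4559 -0.2997  0.046 ]
side [260.8 176.6] 43 [ 0.6605 -0.1937  0.046 ]
side [338.3 181. ] 45 [ 0.4321 -0.2102  0.046 ]
side [296.8 218. ] 68 [ 0.5315 -0.0053  0.046 ]
centre [ 0.5481 -0.2273] 0.1173 [np.float64(-141.9), np.float64(16.7), np.float64(171.6)]
centre [ 0.5416 -0.1368] 0.1318 [np.float64(-25.6), np.float64(-146.1), np.float64(94.4)]
side file 0.62 [ 0.535 -0.092  0.024]
side file 0.56 [ 0.497 -0.346  0.018]
side oilstone 0.71 [0.536 0.113 0.029]
side oilstone 0.49 [ 0.534 -0.103  0.05 ]
side bit_rack 0.94 [ 0.735 -0.154  0.039]
```

Emit:
move_arm(
  increments=[
    {"xyz": [-24.5, -27, 0], "roll": 0, "grip": 0},
    {"xyz": [-24.5, -27, 0], "roll": 0, "grip": 0},
    {"xyz": [-24.5, -27, 0], "roll": 0, "grip": 0},
    {"xyz": [-24.5, -27, 0], "roll": 0, "grip": 0},
    {"xyz": [-24.5, -27, 0], "roll": 0, "grip": 0},
  ],
)

```text
time_s: 1.22
position: [0.2446, 0.4407, 0.2227]
tcp_rot: [[-0.967, 0.256, 0.0], [0.256, 0.967, 0.0], [-0.0, 0.0, -1.0]]
force: [0.6, 0.1, -0.7]
opening: 0.707
grasp_force: 0.0
```

Emit:
move_arm(
  increments=[
    {"xyz": [-24.5, -27, 0], "roll": 0, "grip": 0},
    {"xyz": [-24.5, -27, 0], "roll": 0, "grip": 0},
    {"xyz": [-24.5, -27, 0], "roll": 0, "grip": 0},
    {"xyz": [-24.5, -27, 0], "roll": 0, "grip": 0},
    {"xyz": [-24.5, -27, 0], "roll": 0, "grip": 0},
  ],
)

```text
time_s: 1.63
position: [0.3285, 0.2787, 0.2229]
tcp_rot: [[-0.967, 0.256, 0.001], [0.256, 0.967, 0.0], [-0.001, 0.001, -1.0]]
force: [0.2, -0.1, -0.6]
opening: 0.325
grasp_force: 0.0
```

Emit:
move_arm(
  increments=[
    {"xyz": [-24.5, -27, 0], "roll": 0, "grip": 0},
    {"xyz": [-24.5, -27, 0], "roll": 0, "grip": 0},
    {"xyz": [-24.5, -27, 0], "roll": 0, "grip": 0},
    {"xyz": [-24.5, -27, 0], "roll": 0, "grip": 0},
    {"xyz": [-24.5, -27, 0], "roll": 0, "grip": 0},
  ],
)

```text
time_s: 2.05
position: [0.4124, 0.1165, 0.2229]
tcp_rot: [[-0.966, 0.257, 0.001], [0.257, 0.966, 0.0], [-0.001, 0.0, -1.0]]
force: [0.9, -0.1, 0.4]
opening: 0.022
grasp_force: 0.0
```

Emit:
move_arm(
  increments=[
    {"xyz": [-24.5, -27, 0], "roll": 0, "grip": 0},
    {"xyz": [-24.5, -27, 0], "roll": 0, "grip": 0},
    {"xyz": [-24.5, -27, 0], "roll": 0, "grip": 0},
    {"xyz": [-24.5, -27, 0], "roll": 0, "grip": 0},
    {"xyz": [-24.5, -27, 0], "roll": 0, "grip": 0},
  ],
)

```text
time_s: 2.47
position: [0.496, -0.0456, 0.2228]
tcp_rot: [[-0.966, 0.257, 0.001], [0.257, 0.966, -0.0], [-0.001, 0.0, -1.0]]
force: [1.7, 0.1, -0.3]
opening: 0.006
grasp_force: 0.0
```

Emit:
move_arm(
  increments=[
    {"xyz": [0, 0, 0], "roll": 0.1, "grip": 0},
    {"xyz": [0, 0, 0], "roll": 0.1, "grip": 0},
    {"xyz": [0, 0, 0], "roll": 0.1, "grip": 0},
    {"xyz": [0, 0, 0], "roll": 0.1, "grip": 0},
    {"xyz": [0, 0, 0], "roll": 0.1, "grip": 0},
  ],
)

```text
time_s: 2.88
position: [0.4954, -0.044, 0.2227]
tcp_rot: [[-0.721, 0.693, 0.0], [0.693, 0.721, -0.0], [-0.0, 0.0, -1.0]]
force: [-0.3, 0.6, -0.7]
opening: 0.008
grasp_force: 0.0
```

Emit:
move_arm(
  increments=[
    {"xyz": [0, 0, 0], "roll": 0.1, "grip": 0},
    {"xyz": [0, 0, 0], "roll": 0.1, "grip": 0},
    {"xyz": [0, 0, 0], "roll": 0.1, "grip": 0},
    {"xyz": [0, 0, 0], "roll": 0.055, "grip": 0},
    {"xyz": [0, 0, 0], "roll": 0, "grip": 0},
  ],
)

```text
time_s: 3.3
position: [0.4955, -0.0438, 0.2227]
tcp_rot: [[-0.44, 0.898, 0.0], [0.898, 0.44, -0.0], [-0.0, 0.0, -1.0]]
force: [1.2, -0.9, -0.0]
opening: 0.006
grasp_force: 0.0
```

Run:
```python
from h import *
s=bot.read_state();print(s['position'],np.round(s['joint_positions'],1),np.round(s['tcp_rot'],2))
a,_=bot.capture('wrist');cv2.imwrite('pics/c.png',a[:,:,::-1])
spots(['knob_a','bit','sleeve'],'wrist')
```

```text
[ 0.49546348 -0.04378078  0.22270522] [-17.9  20.4 100.1   0.   59.5 -44. ] [[-0.44  0.9   0.  ]
 [ 0.9   0.44 -0.  ]
 [-0.    0.   -1.  ]]
wrist knob_a 0.85 [ 0.534 -0.038  0.054]
wrist bit 0.77 [ 0.718 -0.032  0.122]
wrist sleeve 0.92 [ 0.53  -0.037  0.049]
```

View pics/c.png

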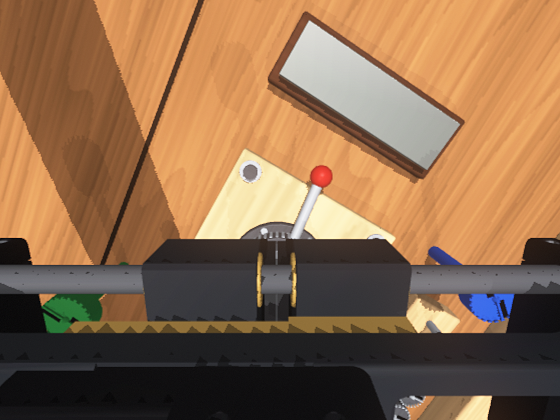

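The wrist view shows the bar and red knob (320,176) to the right of the closed fingers (277,290), so the way down is clear. I'll descend there.

Emit:
move_arm(
  increments=[
    {"xyz": [0, 0, 40], "roll": 0, "grip": 0},
    {"xyz": [0, 0, 40], "roll": 0, "grip": 0},
    {"xyz": [0, 0, 40], "roll": 0, "grip": 0},
    {"xyz": [0, 0, 40], "roll": 0, "grip": 0},
    {"xyz": [0, 0, 31], "roll": 0, "grip": 0},
  ],
)

```text
time_s: 3.92
position: [0.4947, -0.0436, 0.0293]
tcp_rot: [[-0.441, 0.897, -0.001], [0.897, 0.441, 0.0], [0.001, -0.001, -1.0]]
force: [0.2, -1.1, 0.3]
opening: 0.006
grasp_force: 0.0
```

Emit:
move_arm(
  increments=[
    {"xyz": [-0.3, 8, 0], "roll": 0.08, "grip": 0},
    {"xyz": [-0.3, 8, 0], "roll": 0.08, "grip": 0},
    {"xyz": [-0.3, 8, 0], "roll": 0.08, "grip": 0},
    {"xyz": [-0.3, 8, 0], "roll": 0.08, "grip": 0},
  ],
)

```text
time_s: 4.25
position: [0.5235, -0.0339, 0.0304]
tcp_rot: [[-0.133, 0.991, -0.007], [0.991, 0.133, 0.001], [0.002, -0.007, -1.0]]
force: [-4.7, -2.3, -1.7]
opening: 0.003
grasp_force: 2.2
```

Emit:
move_arm(
  increments=[
    {"xyz": [-0.5, 10, 0], "roll": 0.1, "grip": 0},
    {"xyz": [-0.5, 10, 0], "roll": 0.1, "grip": 0},
    {"xyz": [-0.5, 10, 0], "roll": 0.1, "grip": 0},
    {"xyz": [-0.5, 10, 0], "roll": 0.1, "grip": 0},
    {"xyz": [-0.5, 10, 0], "roll": 0.1, "grip": 0},
  ],
)

```text
time_s: 4.67
position: [0.5717, -0.0376, 0.0304]
tcp_rot: [[0.36, 0.933, -0.009], [0.933, -0.36, 0.004], [0.001, -0.009, -1.0]]
force: [-2.8, 6.0, -0.9]
opening: 0.006
grasp_force: 2.6
```

```bash
cat > st.py <<'E'
from h import *
s=bot.read_state();p=np.array(s['position']);d=p[:2]-[.540,-.1345];R=np.array(s['tcp_rot'])
print('t',s['time_s'],'r',np.hypot(*d).round(4),'phi',np.degrees(np.arctan2(d[1],d[0])).round(1),'yaw',np.degrees(np.arctan2(R[1,0],R[0,0])).round(1),'z',p[2].round(4),'j6',s['joint_positions'][5],'F tool',(R.T@np.array(s['force'])).round(1))
for c in ('scene','side'):
    P=knobs(c);print(c,[(np.hypot(*(k-[.540,-.1345])).round(3),np.degrees(np.arctan2(*(k-[.540,-.1345])[::-1])).round(1)) for k in P])
E
python3 st.py
```

```text
t 4.6667 r 0.102 phi 71.9 yaw 68.9 z 0.0304 j6 6.012076701995571 F tool [ 4.5 -4.8  0.9]
scene [(np.float64(0.135), np.float64(-177.2)), (np.float64(0.13), np.float64(-56.8))]
side [(np.float64(0.129), np.float64(-179.1)), (np.float64(0.13), np.float64(59.8))]
```

Emit:
move_arm(
  increments=[
    {"xyz": [-0.5, 10.1, 0], "roll": 0.1, "grip": 0},
    {"xyz": [-0.5, 10.1, 0], "roll": 0.1, "grip": 0},
    {"xyz": [-0.5, 10.1, 0], "roll": 0.1, "grip": 0},
    {"xyz": [-0.5, 10.1, 0], "roll": 0.1, "grip": 0},
    {"xyz": [-0.5, 10.1, 0], "roll": 0.1, "grip": 0},
  ],
)

```text
time_s: 5.18
position: [0.6145, -0.0667, 0.0309]
tcp_rot: [[0.762, 0.648, -0.003], [0.648, -0.762, 0.003], [-0.0, -0.005, -1.0]]
force: [-0.9, 5.6, -1.6]
opening: 0.009
grasp_force: 2.6
```

Emit:
move_arm(
  increments=[
    {"xyz": [-0.5, 10.1, 0], "roll": 0.1, "grip": 0},
    {"xyz": [-0.5, 10.1, 0], "roll": 0.1, "grip": 0},
    {"xyz": [-0.5, 10.1, 0], "roll": 0.1, "grip": 0},
    {"xyz": [-0.5, 10.1, 0], "roll": 0.1, "grip": 0},
    {"xyz": [-0.5, 10.1, 0], "roll": 0.1, "grip": 0},
  ],
)

```text
time_s: 5.6
position: [0.6377, -0.1121, 0.031]
tcp_rot: [[0.979, 0.203, -0.001], [0.203, -0.979, 0.003], [-0.0, -0.003, -1.0]]
force: [0.3, 5.2, -1.5]
opening: 0.006
grasp_force: 2.5
```

```bash
python3 st.py
```

```text
t 5.6 r 0.1003 phi 12.9 yaw 11.7 z 0.031 j6 58.25902290281802 F tool [ 1.3 -5.   1.5]
scene [(np.float64(0.13), np.float64(-117.3)), (np.float64(0.131), np.float64(3.7))]
side [(np.float64(0.129), np.float64(120.9))]
```

Emit:
move_arm(
  increments=[
    {"xyz": [-0.4, 8, 0], "roll": 0.08, "grip": 0},
    {"xyz": [-0.4, 8, 0], "roll": 0.08, "grip": 0},
    {"xyz": [-0.4, 8, 0], "roll": 0.08, "grip": 0},
    {"xyz": [-0.4, 8, 0], "roll": 0.08, "grip": 0},
  ],
)

```text
time_s: 6.03
position: [0.6394, -0.1441, 0.0314]
tcp_rot: [[0.994, -0.112, 0.001], [-0.112, -0.994, 0.002], [0.0, -0.002, -1.0]]
force: [1.3, 4.8, -2.0]
opening: 0.008
grasp_force: 2.4
```

Emit:
move_arm(
  increments=[
    {"xyz": [-0.1, 4, 0], "roll": 0.04, "grip": 0},
    {"xyz": [-0.1, 4, 0], "roll": 0.04, "grip": 0},
    {"xyz": [-0.1, 4, 0], "roll": 0.04, "grip": 0},
  ],
)

```text
time_s: 6.28
position: [0.6373, -0.1563, 0.0314]
tcp_rot: [[0.974, -0.229, 0.001], [-0.229, -0.974, 0.001], [0.001, -0.001, -1.0]]
force: [1.5, 3.9, -0.6]
opening: 0.008
grasp_force: 2.0
```

```bash
python3 st.py
python3 - <<'E'
from h import *
a,_=bot.capture('scene');b,_=bot.capture('side')
f=lambda i:cv2.resize(i,None,fx=4,fy=4,interpolation=cv2.INTER_CUBIC)
cv2.imwrite('pics/d.png',np.hstack([f(a[170:300,170:270]),f(b[120:250,250:350])])[:,:,::-1])
E
```

```text
t 6.2833 r 0.0997 phi -12.6 yaw -13.2 z 0.0314 j6 79.58514628495217 F tool [ 0.6 -4.1  0.6]
scene [(np.float64(0.135), np.float64(97.8)), (np.float64(0.131), np.float64(-143.1)), (np.float64(0.13), np.float64(-22.2))]
side [(np.float64(0.131), np.float64(-143.1)), (np.float64(0.129), np.float64(96.0))]
```

View pics/d.png

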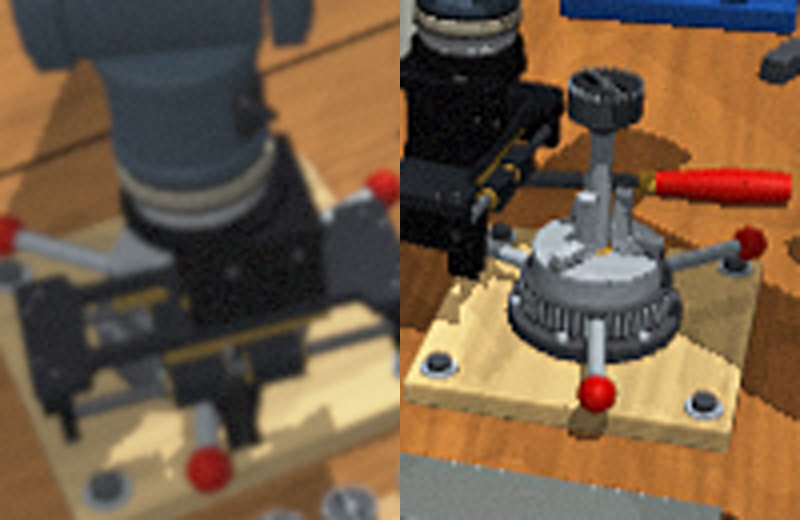

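The left crop shows the fingers behind the bar. The right crop shows the bit upright with the jaws not yet touching it, so I keep pushing in small steps.

Emit:
move_arm(
  increments=[
    {"xyz": [-0.1, 4, 0], "roll": 0.04, "grip": 0},
    {"xyz": [-0.1, 4, 0], "roll": 0.04, "grip": 0},
    {"xyz": [-0.1, 4, 0], "roll": 0.04, "grip": 0},
  ],
)

```text
time_s: 6.73
position: [0.6338, -0.1678, 0.0315]
tcp_rot: [[0.939, -0.345, 0.0], [-0.345, -0.939, 0.001], [0.0, -0.001, -1.0]]
force: [2.0, 4.4, -2.4]
opening: 0.003
grasp_force: 2.0
```

Emit:
move_arm(
  increments=[
    {"xyz": [-0.1, 4, 0], "roll": 0.04, "grip": 0},
    {"xyz": [-0.1, 4, 0], "roll": 0.04, "grip": 0},
    {"xyz": [-0.1, 4, 0], "roll": 0.04, "grip": 0},
  ],
)

```text
time_s: 6.98
position: [0.6289, -0.1788, 0.0315]
tcp_rot: [[0.89, -0.455, 0.001], [-0.455, -0.89, 0.001], [-0.0, -0.001, -1.0]]
force: [1.8, 4.1, -1.6]
opening: 0.008
grasp_force: 2.0
```

Emit:
move_arm(
  increments=[
    {"xyz": [-0.1, 4, 0], "roll": 0.04, "grip": 0},
    {"xyz": [-0.1, 4, 0], "roll": 0.04, "grip": 0},
    {"xyz": [-0.1, 4, 0], "roll": 0.04, "grip": 0},
  ],
)

```text
time_s: 7.23
position: [0.6228, -0.1891, 0.0315]
tcp_rot: [[0.83, -0.558, 0.001], [-0.558, -0.83, 0.001], [-0.0, -0.001, -1.0]]
force: [1.6, 3.4, -2.0]
opening: 0.007
grasp_force: 2.0
```

Emit:
move_arm(
  increments=[
    {"xyz": [-0.1, 4, 0], "roll": 0.04, "grip": 0},
    {"xyz": [-0.1, 4, 0], "roll": 0.04, "grip": 0},
    {"xyz": [-0.1, 4, 0], "roll": 0.04, "grip": 0},
  ],
)

```text
time_s: 7.48
position: [0.6155, -0.1986, 0.0315]
tcp_rot: [[0.757, -0.654, 0.001], [-0.654, -0.757, 0.001], [-0.0, -0.001, -1.0]]
force: [1.0, 3.8, -2.9]
opening: 0.005
grasp_force: 2.0
```

Emit:
move_arm(
  increments=[
    {"xyz": [-0.1, 4, 0], "roll": 0.04, "grip": 0},
    {"xyz": [-0.1, 4, 0], "roll": 0.04, "grip": 0},
    {"xyz": [-0.1, 4, 0], "roll": 0.04, "grip": 0},
  ],
)

```text
time_s: 7.73
position: [0.6072, -0.2072, 0.0315]
tcp_rot: [[0.673, -0.74, 0.001], [-0.74, -0.673, 0.001], [-0.0, -0.001, -1.0]]
force: [2.4, 3.9, -0.9]
opening: 0.002
grasp_force: 2.0
```

```bash
python3 st.py
```

```text
t 7.7333 r 0.099 phi -47.2 yaw -47.7 z 0.0315 j6 108.79931133937978 F tool [-1.3 -4.3  0.9]
scene [(np.float64(0.132), np.float64(63.1)), (np.float64(0.13), np.float64(-57.0))]
side [(np.float64(0.13), np.float64(-177.4)), (np.float64(0.131), np.float64(61.3))]
```

Emit:
move_arm(
  increments=[
    {"xyz": [-0.1, 4, 0], "roll": 0.04, "grip": 0},
    {"xyz": [-0.1, 4, 0], "roll": 0.04, "grip": 0},
  ],
)

```text
time_s: 8.0
position: [0.6016, -0.2125, 0.0317]
tcp_rot: [[0.612, -0.791, 0.002], [-0.791, -0.612, 0.0], [0.001, -0.002, -1.0]]
force: [2.9, 4.8, -1.1]
opening: 0.005
grasp_force: 2.3
```

Emit:
move_arm(
  increments=[
    {"xyz": [-0.1, 4, 0], "roll": 0.04, "grip": 0},
    {"xyz": [-0.1, 4, 0], "roll": 0.04, "grip": 0},
  ],
)

```text
time_s: 8.17
position: [0.5953, -0.217, 0.0317]
tcp_rot: [[0.546, -0.838, 0.002], [-0.838, -0.546, 0.001], [0.001, -0.002, -1.0]]
force: [3.5, 4.5, -1.5]
opening: -0.001
grasp_force: 2.7
```

Emit:
move_arm(
  increments=[
    {"xyz": [-0.1, 4, 0], "roll": 0.04, "grip": 0},
    {"xyz": [-0.1, 4, 0], "roll": 0.04, "grip": 0},
  ],
)

```text
time_s: 8.33
position: [0.5888, -0.221, 0.0318]
tcp_rot: [[0.477, -0.879, 0.003], [-0.879, -0.477, 0.001], [0.001, -0.003, -1.0]]
force: [4.1, 5.9, -1.5]
opening: 0.002
grasp_force: 3.2
```

Emit:
move_arm(
  increments=[
    {"xyz": [-0.1, 3, 0], "roll": 0.03, "grip": 0},
    {"xyz": [-0.1, 3, 0], "roll": 0.03, "grip": 0},
  ],
)

```text
time_s: 8.5
position: [0.5881, -0.222, 0.032]
tcp_rot: [[0.42, -0.907, 0.014], [-0.908, -0.42, 0.002], [0.004, -0.013, -1.0]]
force: [20.6, 16.5, -9.0]
opening: 0.004
grasp_force: 12.3
```

Emit:
move_arm(
  increments=[
    {"xyz": [-0.1, 3, 0], "roll": 0.03, "grip": 0},
    {"xyz": [0, 0, 0], "roll": 0, "grip": 0},
  ],
)

```text
time_s: 8.67
position: [0.5881, -0.2223, 0.032]
tcp_rot: [[0.392, -0.92, 0.019], [-0.92, -0.392, 0.002], [0.005, -0.018, -1.0]]
force: [22.1, 16.5, -9.4]
opening: 0.007
grasp_force: 12.8
```

Emit:
move_arm(
  increments=[
    {"xyz": [-0.1, 3, 0], "roll": 0.03, "grip": 0},
    {"xyz": [0, 0, 0], "roll": 0, "grip": 0},
  ],
)

```text
time_s: 8.83
position: [0.588, -0.2227, 0.0321]
tcp_rot: [[0.364, -0.931, 0.024], [-0.931, -0.364, 0.002], [0.006, -0.023, -1.0]]
force: [28.3, 20.5, -12.9]
opening: 0.0
grasp_force: 16.3
```

The sleeve has stiffened: about 33 N tangential at r = 0.1 m, more than enough to be tight. I'll back off and look.

Emit:
move_arm(
  increments=[
    {"xyz": [0, -10, 0], "roll": 0, "grip": 0},
    {"xyz": [0, -10, 0], "roll": 0, "grip": 0},
    {"xyz": [0, 0, 0], "roll": 0, "grip": 0},
  ],
)

```text
time_s: 9.08
position: [0.5969, -0.2194, 0.032]
tcp_rot: [[0.372, -0.928, 0.002], [-0.928, -0.372, -0.002], [0.003, -0.001, -1.0]]
force: [0.1, -0.5, -0.4]
opening: 0.002
grasp_force: 0.0
```

```bash
python3 st.py
python3 - <<'E'
from h import *
a,_=bot.capture('scene');b,_=bot.capture('side')
f=lambda i:cv2.resize(i,None,fx=4,fy=4,interpolation=cv2.INTER_CUBIC)
cv2.imwrite('pics/e.png',np.hstack([f(a[170:300,170:270]),f(b[120:250,250:350])])[:,:,::-1])
E
```

```text
t 9.0833 r 0.1022 phi -56.2 yaw -68.1 z 0.032 j6 127.96542544288313 F tool [0.5 0.1 0.4]
scene [(np.float64(0.133), np.float64(170.7)), (np.float64(0.132), np.float64(50.4)), (np.float64(0.13), np.float64(-70.3))]
side [(np.float64(0.129), np.float64(169.7)), (np.float64(0.131), np.float64(49.0))]
```

View pics/e.png

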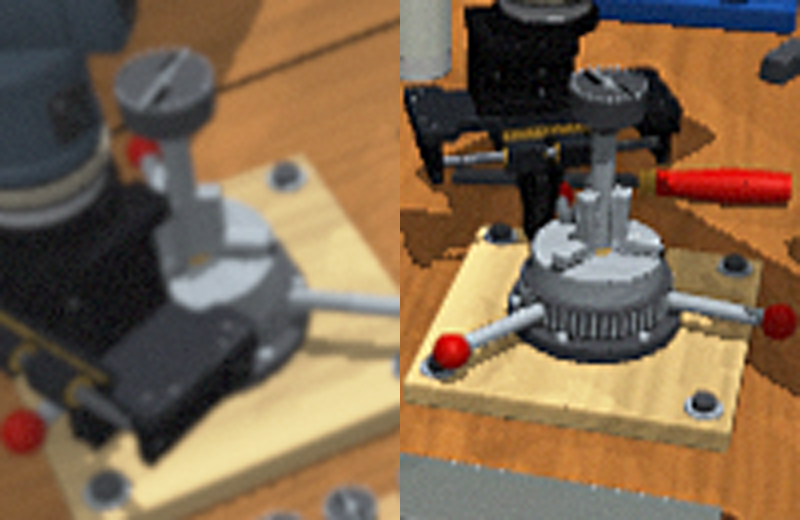

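The jaws are closed on the shank and the bit stands upright on its stop. I'll retract clear.

Emit:
move_arm(
  increments=[
    {"xyz": [0, -6, 0], "roll": 0, "grip": 0},
    {"xyz": [0, 0, -35], "roll": 0, "grip": 0},
    {"xyz": [0, 0, -40], "roll": 0, "grip": 0},
    {"xyz": [0, 0, -40], "roll": 0, "grip": 0},
    {"xyz": [0, 0, -40], "roll": 0, "grip": 0},
  ],
)

```text
time_s: 9.7
position: [0.5998, -0.2175, 0.1878]
tcp_rot: [[0.368, -0.93, -0.001], [-0.93, -0.368, 0.001], [-0.001, 0.001, -1.0]]
force: [1.2, 0.1, 0.6]
opening: 0.003
grasp_force: 0.0
```

Emit:
move_arm(
  increments=[
    {"xyz": [0, 0, -30], "roll": 0, "grip": 0},
    {"xyz": [0, 0, 0], "roll": 0, "grip": 0},
    {"xyz": [0, 0, 0], "roll": 0, "grip": 0},
    {"xyz": [0, 0, 0], "roll": 0, "grip": 0},
  ],
)

```text
time_s: 10.03
position: [0.5996, -0.2172, 0.2161]
tcp_rot: [[0.368, -0.93, -0.001], [-0.93, -0.368, 0.001], [-0.001, 0.001, -1.0]]
force: [-0.8, 0.5, -0.1]
opening: 0.007
grasp_force: 0.0
```

```bash
python3 st.py
python3 - <<'E'
from h import *
for c in ('scene','side'):
    bot.capture(c); spots(['bit'],c)
print(bot.read_state()['force'])
print(bot.hand_in())
E
```

```text
t 10.0333 r 0.1019 phi -54.2 yaw -68.4 z 0.2161 j6 128.46145311968118 F tool [-0.8  0.6  0.1]
scene [(np.float64(0.132), np.float64(50.4)), (np.float64(0.129), np.float64(-70.5))]
side [(np.float64(0.138), np.float64(-70.2)), (np.float64(0.129), np.float64(169.7)), (np.float64(0.131), np.float64(48.8))]
scene bit 0.86 [ 0.729 -0.03   0.121]
scene bit 0.58 [ 0.365 -0.238  0.109]
scene bit 0.46 [ 0.545 -0.134  0.143]
side bit 0.95 [ 0.725 -0.021  0.112]
side bit 0.66 [ 0.36  -0.224  0.111]
side bit 0.6 [ 0.539 -0.124  0.188]
[-0.01679459  0.25354435  0.38935461]
the job is handed in; nothing more can be done
None
```

The job is handed in, no verdict returned: I pushed one bar about 165° clockwise until the sleeve went solid at about 33 N, the bit looked upright between the closed jaws in the pictures, and the arm was clear of everything.

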